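# Switch off the stirrer under the conical flask

## Robot

A 6-joint arm with a two-finger parallel gripper is mounted at the origin on the work surface. World frame = base frame: x ahead of the robot, y to its left, z up, the work surface at z = 0. Lengths are in m, angles in rad, forces in N, time in s.
With the tool pointing down it reaches from about 0.325 to 0.775 m from the base axis. Payload 5.5 kg.
Tool frame: the origin (TCP) lies on the front face of the gripper's body, between the roots of the fingers; the fingertips stand 80 mm ahead of it and the grasp point (between the pads) lies 61 mm ahead of it; z points along the fingers, y is the line along which they close (so a half turn about z gives the same grasp; the last joint's range is limited). The gripper opens to 88 mm and grips with 3 to 60 N. Pads are 20 mm wide; open, the fingers measure 115 mm over their backs; the gripper's body (75 mm by 178 mm) begins 61 mm behind the grasp point.
Start: joints at [-1.325, 0.091, 1.231, -0, 1.82, -0.057], TCP at [0.179, -0.573, 0.303] pointing down, gripper open.
Joint ranges: [-2.87, 2.87], [-0.86, 2.18], [0.17, 2.46], [-1.51, 4.65], [0.06, 2.69], [-2.65, 2.65]. Speed limits (rad/s): [2.57, 2.57, 3.01, 3.14, 3.14, 3.14].

## Interface

Orientations are given as [roll, pitch, yaw] about the fixed x, y, z axes, in that order (R = Rz(yaw) Ry(pitch) Rx(roll)).
In Python, from station import arm gives the robot as it stands.
- The arm moves only by the tool arm_command, never from a script. Its arguments are lists of equal length, an entry for each row: "delta_pos": the shift along the tool's x, y, z in mm, a list of three; "twist": the turn, a rotation vector about the tool's x, y, z in rad, a list of three; "hand": the opening, from 0 (shut) to 1 (fully open). A call has 1 to 10 rows; each row shifts and turns the commanded pose from where the row before left it, along the tool's axes as they then stand; what a row does not reach is not made up. A row lasts 1/10 s, in which the tool goes at most 50 mm and 8.59 degrees, less where a joint would pass 70% of its speed; a pose out of reach is approached as far as the arm can. A call with a gripper value outside its range is refused whole. The fingers move at their own pace and stop on an object; "force" is the grip in N (left out, the last holds). Time passes only in rows, so rows that do not move let the fingers close. It gives the time, the measured TCP pose, the force, the opening and the grip force at its end, in the units of the state.
- arm.read_state(): the state, without advancing time (a new reading comes with each control period).
- arm.snapshot(name): name is "scene" or "top"; returns a dict with "frame" (400x640x3 uint8, blue, green, red), "mtx" (3x3 intrinsics, pixels), "R" (3x3) and "t" (3): a world point X has camera coordinates R X + t. Camera axes: x right, y down, z forward; pixel columns grow to the right and rows downward; lengths in m; the calibration is good to about 2 mm. A picture is of the moment at which its call begins. There is no depth.
- arm.job_done(): hands the job in; it is judged then, once.
The state is a dict: "clock": time; "joint_pos": joint angles; "joint_vel": joint speeds; "tau": joint torques, N m; "eef_pos": TCP position; "eef_rot": TCP orientation; "wrist_force": force on the tool from outside, world axes, zero at the start; "wrist_torque": the same for the moment, N m; "opening": opening from 0.0 (shut) to 1.0 (fully open); "grip_force": force on a finger pad.
Only numpy, scipy, OpenCV 4.12 (cv2) and the standard library are available. Lean on these libraries where they do the work, as an engineer would, in place of code of your own. Each camera call takes 0.05 s, during which the arm holds its last target. There are 200 camera calls.

## Task

The conical flask has been stirred long enough: switch off the stirrer it stands on by gently pressing down the raised half of its rocker switch (the half away from the robot) with the fingertips until it flips over, then draw the hand well back, a good hand's breadth clear of the switch. Leave the other two stirrers running, and do not touch them, the speed knobs or the glassware.

Things in the scene. Friction and masses are not known exactly. Their poses are not given: they have to be found in the camera images.
- stirrer_flask: magnetic stirrer, white housing 230 mm deep, 150 wide, 66 high, fixed on a black bench mat; origin mid-underside, x to its rear (away from the robot), y to its left, z up. It carries the conical flask on a round steel plate (top 74 mm up). Its front 90 mm is a panel sloping 15 degrees down to the robot (66 to 42 mm high); on it, 70 mm ahead of the origin, a green rocker switch 38 mm left and a black knob 36 mm right of the middle
- press_flask (a point): spot to press on the rocker of the flask's stirrer: on top of its rear (upper) half, raised while on, mid-width, 11 mm from the pivot; moves with the rocker. Rocker 22 mm wide, 30 long along the slope, its faces a shallow V: on, the front half is flush, 6 mm off the panel, and the rear edge stands 6 mm higher. Pressed from above, the spot sinks 4 mm (the rear edge 5.5) to a rigid stop
- rocker_flask (a joint): angle of that rocker (rad): 0 = on (at the start; rear half raised), 0.42 = off (rear half flush, front half raised). A snap switch: it takes 4 to 5 N at first, eases, then snaps over by itself and stays. Press slowly (about 15 mm/s): the stop is hard
- knob_flask: speed knob of the flask's stirrer: black, 37 mm across, 18 mm high; origin at the centre of its foot on the panel, z axis out of the panel
- flask: stoppered conical (Erlenmeyer) flask of amber glass, 83 mm across at the foot, 32 mm at the neck, 146 mm high with its white stopper, loose on its stirrer's plate; origin at the middle of its underside
- beaker: straight-sided amber beaker covered with a watch glass, 88 mm across at the top, 118 mm high, loose on another stirrer; origin at the middle of its underside
- bottle: round-shouldered amber bottle with a white screw cap, 70 mm across, 140 mm high, loose on another stirrer; origin at the middle of its underside
- solvent_bottle: larger amber bottle with a paper label and white cap, 84 mm across, 190 mm high, standing loose on the mat; origin at the middle of its underside
- funnel: amber glass funnel standing mouth down on the mat, 80 mm across at the bottom, 130 mm high; origin at the middle of its mouth, on the mat
- stirrer_beaker: magnetic stirrer, white housing 230 mm deep, 150 wide, 66 high, fixed on a black bench mat; origin mid-underside, x to its rear (away from the robot), y to its left, z up. Of the same make as the flask's stirrer, but carrying the beaker; with its own rocker switch and speed knob
- rocker_beaker (a joint): rocker of the stirrer that carries the beaker (rad): 0 = on, 0.42 = off
- stirrer_bottle: magnetic stirrer, white housing 230 mm deep, 150 wide, 66 high, fixed on a black bench mat; origin mid-underside, x to its rear (away from the robot), y to its left, z up. Of the same make as the flask's stirrer, but carrying the bottle; with its own rocker switch and speed knob
- rocker_bottle (a joint): rocker of the stirrer that carries the bottle (rad): 0 = on, 0.42 = off

How it is judged:
On the way:
1. a fingertip presses the rocker of the flask's stirrer and it starts to tip (contact force between the fingers and stirrer_flask above 0.3 N and value of joint rocker_flask above 0.04 rad).
At the end, for the whole second after the job is handed in: The rocker of the flask's stirrer is in the off position (above 0.36 rad), the other two rockers are still on (below 0.06), every vessel and the funnel are within 10 mm of where they stood, and the hand is more than 100 mm from the switch (value of joint rocker_flask above 0.36 rad and value of joint each of rocker_beaker, rocker_bottle below 0.06 rad and distance of each of flask, beaker, bottle, solvent_bottle, funnel from where it was at the start of the episode below 0.01 m and distance between the grasp point and press_flask above 0.1 m); the robot touches nothing.
It fails at once if the switch or its stirrer is pressed harder than 40 N (contact force between any of the fingers, the arm and stirrer_flask above 40 N).
It fails at once if the speed knob of the flask's stirrer is touched (contact force between any of the fingers, the arm and knob_flask above 1 N).
It fails at once if another stirrer, its switch or its knob is touched (contact force between any of the fingers, the arm and stirrer_beaker above 1 N or contact force between any of the fingers, the arm and stirrer_bottle above 1 N).
It fails at once if glassware is touched (contact force between any of the fingers, the arm and flask above 1 N or contact force between any of the fingers, the arm and beaker above 1 N or contact force between any of the fingers, the arm and bottle above 1 N or contact force between any of the fingers, the arm and solvent_bottle above 1 N or contact force between any of the fingers, the arm and funnel above 1 N).
It fails at once if glassware is moved or lifted by more than 15 mm (distance of any of flask, beaker, bottle, solvent_bottle, funnel from where it was at the start of the episode above 0.015 m).
It also fails if it takes over 38 s, if anything falls off the work surface, if the arm or the gripper's body presses on something with over 40 N, if the wrist force passes 120 N, or if a joint passes its speed limit or range.

## Working session

There is one attempt and no reset: what is moved stays moved. The work goes in short steps, Python scripts to look and compute and a tool call to move; the robot and the scene stay as the last step left them, time stands still between calls to the robot, and variables do not carry over. Pictures are saved under pics/ and viewed, at most 10 in all, crops included, and the job is handed in when it is done.

Besides the shell and the picture viewer there is one more tool, called after "Request:" as a command line: name --argument value ..., lists and objects as JSON in quotes. arm_command: Moves the arm, as the interface text tells. Its arguments: {"type":"object","properties":{"delta_pos":{"type":"array","items":{"type":"array","items":{"type":"number"}}},"twist":{"type":"array","items":{"type":"array","items":{"type":"number"}}},"hand":{"type":"array","items":{"type":"number"}},"force":{"type":"number"}},"required":["delta_pos","twist","hand"]}

```bash
mkdir -p pics; python3 - <<'E'
from station import arm
import cv2,pickle
d={}
for n in("scene","top"):
    s=arm.snapshot(n);d[n]=s;cv2.imwrite(f"pics/{n}0.png",s["frame"]);print(n,s["mtx"].tolist(),s["R"].round(3).tolist(),s["t"].round(3).tolist())
pickle.dump(d,open("d.pkl","wb"));print(arm.read_state())
E
```

```text
scene [[385.032117697524, 0.0, 322.80442572266617], [0.0, 385.032117697524, 198.68089720693757], [0.0, 0.0, 1.0]] [[-0.424, 0.905, 0.02], [0.644, 0.317, -0.696], [-0.636, -0.282, -0.718]] [0.226, -0.326, 1.486]
top [[453.3669377809239, 0.0, 318.9737408167119], [0.0, 453.3669377809239, 197.67106071022548], [0.0, 0.0, 1.0]] [[-0.025, -1.0, -0.014], [-0.997, 0.026, -0.078], [0.079, 0.012, -0.997]] [0.034, 0.581, 1.15]
{'clock': 0.1, 'joint_pos': array([-1.32469342e+00,  9.17489958e-02,  1.23174365e+00,  3.78402593e-06,
        1.81980085e+00, -5.66893141e-02]), 'joint_vel': array([-0.00027377,  0.00130142, -0.00323964, -0.00109979,  0.00062563,
        0.00206709]), 'tau': array([ 3.73236806e-03, -4.47855413e+01, -4.07571101e+01,  7.00019184e-02,
        2.84007780e-02, -1.09442444e-04]), 'eef_pos': array([ 0.17888616, -0.57257891,  0.30165286]), 'eef_rot': array([-3.13989475e+00, -1.00031131e-04,  3.02793068e-01]), 'wrist_force': array([-0.81373833, -0.5468973 , -0.62113424]), 'wrist_torque': array([-0.02391888,  0.00860666, -0.03287366]), 'grip_force': 0.0, 'opening': 1.0002071908873862}
```

View pics/scene0.png

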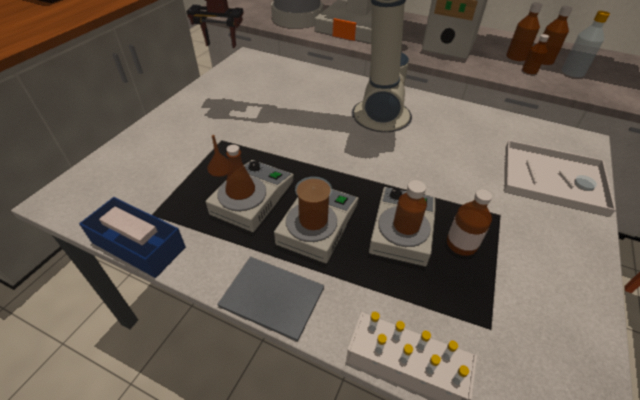

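View pics/top0.png

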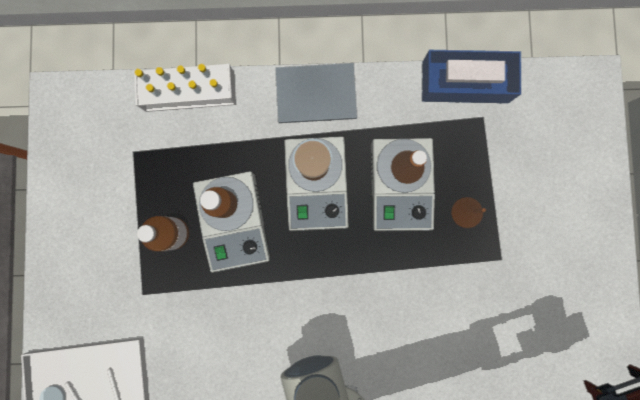

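The top view shows the flask's stirrer at right: rocker about (390,212), knob (419,212), flask (408,165), with the funnel to its right at (467,212). The scene view agrees: flask at (240,175), its green rocker at (275,175). I'll crop in for accurate measuring.

```bash
python3 - <<'E'
import cv2,pickle
d=pickle.load(open("d.pkl","rb"))
import numpy as np
a=cv2.resize(d["top"]["frame"][130:240,365:445],None,fx=5,fy=5,interpolation=cv2.INTER_CUBIC)
b=cv2.resize(d["scene"]["frame"][150:235,200:300],None,fx=4,fy=4,interpolation=cv2.INTER_CUBIC)
c=np.zeros((550,800,3),np.uint8);c[:,:400]=a;c[:340,400:]=b
cv2.imwrite("pics/crop0.png",c)
E
```

```text
(no output)
```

View pics/crop0.png

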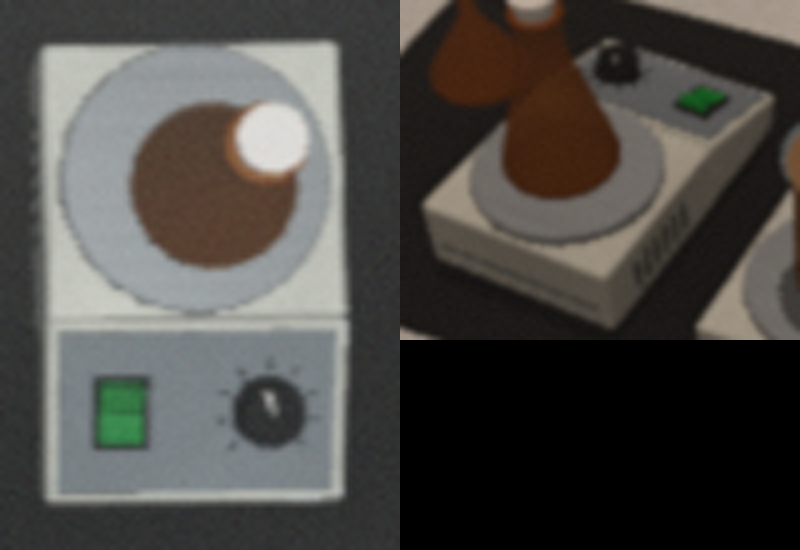

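```bash
cat > fit.py <<'E'
import pickle,numpy as np
from scipy.optimize import least_squares
d=pickle.load(open("d.pkl","rb"))
proj=lambda s,X:(lambda c:(c[:,:2]/c[:,2:])*[s["mtx"][0][0],s["mtx"][1][1]]+[s["mtx"][0][2],s["mtx"][1][2]])(X@np.array(s["R"]).T+np.array(s["t"]).ravel())
top=[((.115,.075,.066),(42,46)),((.115,-.075,.066),(335,42)),((-.115,.075,.042),(47,501)),((-.115,-.075,.042),(342,497)),((-.07,.038,.061),(122.5,413)),((-.0745,-.036,.0715),(268.5,412))]
sc=[((.115,-.075,.066),(425,207)),((.115,.075,.066),(603,278)),((-.115,.075,.042),(775,97))]
M=[(n,np.array([m for m,_ in L]),np.array([p for _,p in L],float)) for n,L in(("top",top),("scene",sc))]
P={"top":M[0][2]/5-.4+[365,130],"scene":(M[1][2]-[400,0])/4-.375+[200,150]}
def W(p,m):
    c,s=np.cos(p[2]),np.sin(p[2]);return m@np.array([[c,-s,0],[s,c,0],[0,0,1]]).T+[p[0],p[1],p[3]]
def f(p,ns=("top","scene")):return np.concatenate([(proj(d[n],W(p,m))-P[n]).ravel() for n,m,_ in M if n in ns]+[[(p[3]-.003)/.003]])
if __name__=="__main__":
    for ns in(("top",),("top","scene")):
        r=least_squares(f,[.55,-.15,0,0],args=(ns,));print(r.x.round(4));print(r.fun.round(1))
        # press: on panel s=+11mm rear of pivot; panel height there + 6mm + raise 4
        a=np.radians(15);n=np.array([-np.sin(a),0,np.cos(a)]);t=np.array([np.cos(a),0,np.sin(a)])
        pr=np.array([-.07,.038,.054])+t*.011+n*.010
        print("press",W(r.x,np.array([pr]))); print("fl",W(r.x,np.array([[-.07,.038,.054],[-.0745,-.036,.0715],[.045,0,.074]])))
E
python3 fit.py
```

```text
[ 0.6083 -0.1928 -0.0101  0.0015]
[-0.8 -0.5  0.5 -0.8 -0.6  0.4  0.1  0.3 -0.4 -0.4  1.1  0.9 -0.5]
press [[ 0.54673116 -0.1541952   0.06797521]]
fl [[ 0.53869458 -0.15411423  0.05546894]
 [ 0.53344927 -0.22806513  0.07296894]
 [ 0.6533059  -0.19327089  0.07546894]]
[ 0.6081 -0.1928 -0.0105  0.0021]
[-0.8 -0.5  0.6 -0.7 -0.6  0.5  0.1  0.4 -0.4 -0.3  1.2  1.  -1.1 -0.2
  0.8  0.7  0.4  0.1 -0.3]
press [[ 0.54653716 -0.15417317  0.06858619]]
fl [[ 0.53850061 -0.15408849  0.05607993]
 [ 0.53322124 -0.22803698  0.07357993]
 [ 0.65309388 -0.19329796  0.07607993]]
```

Request:
arm_command --delta_pos '[[0,0,0],[0,0,0],[0,0,0],[22,-26,0],[22,-26,0],[22,-26,0],[22,-26,0],[22,-26,0],[22,-26,0],[22,-26,0]]' --twist '[[0,0,0.105],[0,0,0.105],[0,0,0.104],[0,0,0],[0,0,0],[0,0,0],[0,0,0],[0,0,0],[0,0,0],[0,0,0]]' --hand '[0,0,0,0,0,0,0,0,0,0]' --force 10

```text
clock: 1.1
eef_pos: [0.3356, -0.3912, 0.3022]
eef_rot: [-3.141, 0.0, -0.011]
wrist_force: [0.8, 1.1, -0.6]
opening: 0.13
grip_force: 0.0
```

Request:
arm_command --delta_pos '[[22,-26,0],[22,-26,0],[22,-26,0],[22,-26,0],[22,-26,0],[22,-26,0],[22,-26,0],[22,-26,0],[0,0,0],[0,0,0]]' --twist '[[0,0,0],[0,0,0],[0,0,0],[0,0,0],[0,0,0],[0,0,0],[0,0,0],[0,0,0],[0,0,0],[0,0,0]]' --hand '[0,0,0,0,0,0,0,0,0,0]'

```text
clock: 2.1
eef_pos: [0.5133, -0.186, 0.302]
eef_rot: [-3.141, 0.001, -0.01]
wrist_force: [-0.1, -1.3, 0.9]
opening: 0.005
grip_force: 0.0
```

Request:
arm_command --delta_pos '[[16,-16,0],[16,-16,0],[0,0,20],[0,0,20],[0,0,20],[0,0,20],[0,0,20],[0,0,20],[0,0,10],[0,0,0]]' --twist '[[0,0,0],[0,0,0],[0,0,0],[0,0,0],[0,0,0],[0,0,0],[0,0,0],[0,0,0],[0,0,0],[0,0,0]]' --hand '[0,0,0,0,0,0,0,0,0,0]'

```text
clock: 3.1
eef_pos: [0.5444, -0.1555, 0.1708]
eef_rot: [-3.141, 0.003, -0.013]
wrist_force: [-0.6, -0.1, -0.2]
opening: 0.005
grip_force: 0.0
```

```bash
python3 - <<'E'
from station import arm
import cv2,numpy as np
c=np.zeros((500,800,3),np.uint8)
f=arm.snapshot("scene")["frame"][130:230,200:300];c[:400,:400]=cv2.resize(f,(400,400),interpolation=2)
f=arm.snapshot("top")["frame"][140:265,350:450];c[:500,400:]=cv2.resize(f,(400,500),interpolation=2)
cv2.imwrite("pics/c1.png",c)
s=arm.read_state();print(s["eef_pos"],s["wrist_force"])
E
```

```text
[ 0.54555002 -0.15541769  0.17344463] [-0.07403793 -0.40075821  0.37046071]
```

View pics/c1.png

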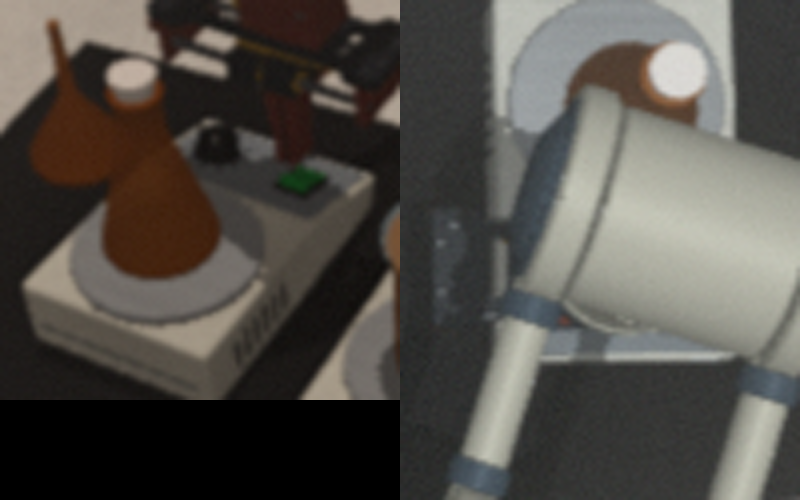

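The fingertips hang just above the rocker (tips about (290,165) in the left crop, rocker about (302,180)), with the gripper well clear of the flask and knob. I'll check that offset by projection.

```bash
python3 - <<'E'
from fit import *
x=np.array([[.5455,-.1554,.0934],[.5465,-.1542,.0685],[.5385,-.1541,.061]])
print(((proj(d["scene"],x)+.375-[200,130])*4).round(0))
E
```

```text
[[293. 154.]
 [296. 181.]
 [303. 182.]]
```

Request:
arm_command --delta_pos '[[0,-1,3],[0,0,3],[0,0,3],[0,0,3],[0,0,1.5],[0,0,1.5],[0,0,1.5],[0,0,1.5],[0,0,0],[0,0,0]]' --twist '[[0,0,0],[0,0,0],[0,0,0],[0,0,0],[0,0,0],[0,0,0],[0,0,0],[0,0,0],[0,0,0],[0,0,0]]' --hand '[0,0,0,0,0,0,0,0,0,0]'

```text
clock: 4.2
eef_pos: [0.5456, -0.1538, 0.1546]
eef_rot: [-3.142, 0.0, -0.011]
wrist_force: [-0.2, 0.1, -0.1]
opening: 0.002
grip_force: 0.0
```

Request:
arm_command --delta_pos '[[0,0,1.5],[0,0,1.5],[0,0,0]]' --twist '[[0,0,0],[0,0,0],[0,0,0]]' --hand '[0,0,0]'

```text
clock: 4.5
eef_pos: [0.5458, -0.1539, 0.1521]
eef_rot: [3.141, -0.001, -0.011]
wrist_force: [-0.0, 0.2, 2.3]
opening: 0.005
grip_force: 1.2
```

Request:
arm_command --delta_pos '[[0,0,1.5],[0,0,1.0],[0,0,0]]' --twist '[[0,0,0],[0,0,0],[0,0,0]]' --hand '[0,0,0]'

```text
clock: 4.8
eef_pos: [0.5456, -0.1538, 0.1489]
eef_rot: [-3.142, 0.0, -0.011]
wrist_force: [-0.1, -1.1, 0.2]
opening: 0.006
grip_force: 0.0
```

Request:
arm_command --delta_pos '[[0,0,1.0],[0,0,1.0],[0,0,0]]' --twist '[[0,0,0],[0,0,0],[0,0,0]]' --hand '[0,0,0]'

```text
clock: 5.1
eef_pos: [0.5453, -0.1538, 0.1468]
eef_rot: [-3.141, 0.001, -0.011]
wrist_force: [0.1, 1.0, 0.6]
opening: 0.006
grip_force: 0.7
```

Request:
arm_command --delta_pos '[[0,0,0.5],[0,0,0.4],[0,0,0]]' --twist '[[0,0,0],[0,0,0],[0,0,0]]' --hand '[0,0,0]'

```text
clock: 5.4
eef_pos: [0.5454, -0.1538, 0.1465]
eef_rot: [-3.141, 0.001, -0.011]
wrist_force: [-3.8, 1.6, 5.0]
opening: 0.004
grip_force: 2.3
```

The fingertips met a rigid stop at 5 N, so the rocker has snapped over. I'll draw back straight up, then toward the robot.

Request:
arm_command --delta_pos '[[0,0,-5],[0,0,-15],[0,0,-25],[0,0,-25],[0,0,-25],[0,0,-25],[0,0,-25],[-15,15,-5],[-20,20,0],[-20,20,0]]' --twist '[[0,0,0],[0,0,0],[0,0,0],[0,0,0],[0,0,0],[0,0,0],[0,0,0],[0,0,0],[0,0,0],[0,0,0]]' --hand '[0,0,0,0,0,0,0,0,0,0]'

```text
clock: 6.4
eef_pos: [0.4897, -0.2086, 0.2978]
eef_rot: [3.141, -0.002, -0.01]
wrist_force: [-0.6, -0.1, -0.2]
opening: 0.007
grip_force: 0.0
```

Request:
arm_command --delta_pos '[[-25,30,0],[-25,30,0],[-25,30,0],[-25,30,0],[-25,30,0],[-15,20,0],[0,0,0],[0,0,0]]' --twist '[[0,0,0],[0,0,0],[0,0,0],[0,0,0],[0,0,0],[0,0,0],[0,0,0],[0,0,0]]' --hand '[0,0,0,0,0,0,0,0]'

```text
clock: 7.2
eef_pos: [0.3482, -0.3767, 0.297]
eef_rot: [3.141, -0.001, -0.012]
wrist_force: [0.3, -0.1, -0.0]
opening: 0.007
grip_force: 0.0
```

```bash
python3 - <<'E'
from station import arm
import cv2,numpy as np
c=np.zeros((550,800,3),np.uint8)
f=arm.snapshot("scene")["frame"][130:230,200:300];c[:400,400:]=cv2.resize(f,(400,400),interpolation=2)
f=arm.snapshot("top")["frame"][130:240,365:445];c[:,:400]=cv2.resize(f,(400,550),interpolation=2)
cv2.imwrite("pics/c2.png",c)
s=arm.read_state();print(s["eef_pos"],s["wrist_force"])
E
```

```text
[ 0.34881724 -0.37595445  0.29677531] [-0.14056194 -0.27201704  0.59558943]
```

View pics/c2.png

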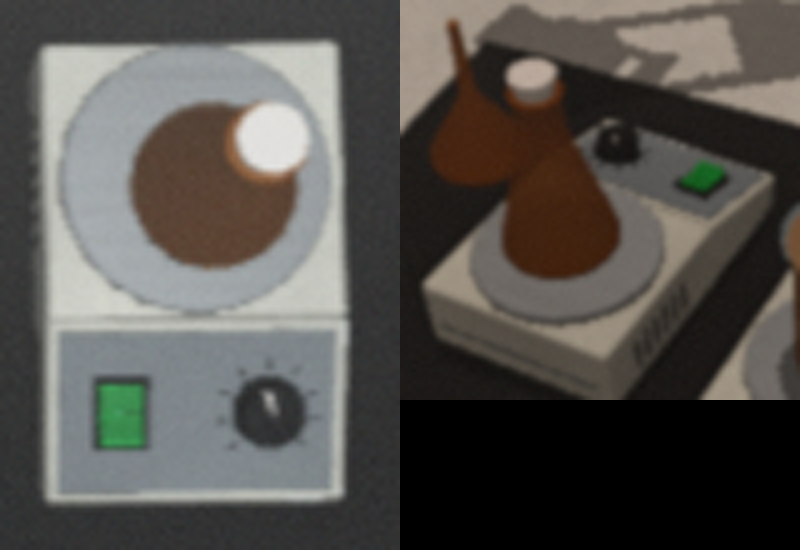

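The rocker has flipped: the front half is now raised and the shading has changed, at (122,413) in the top crop. The flask, knob and funnel look unmoved, and the hand is well clear.

```bash
python3 -c "
from station import arm
print(arm.job_done())"
```

```text
the job is handed in; nothing more can be done
None
```

I pressed the flask stirrer's rocker over to off with about 5 N at the stop, drew the hand well back from the switch and handed the job in; the last picture shows the flask, knob and funnel unmoved, and no move went near the other two stirrers, though I didn't photograph their switches afterwards and no verdict was returned.

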